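# Clamp the drilled block with the fixture's draw latch

## Task

Clamp the aluminium block that lies in the drilling fixture: swing the latch's wire loop over, drop its bar into the slot of the keeper on the sliding jaw, then press the red lever down flat until it has gone over centre and stays shut with the block held tight. Feel your way, without forcing the loop onto the keeper or leaning hard on the lever, and let go at the end.

Things in the scene. Friction and masses are not known exactly. Their poses are not given: they have to be found in the camera images.
- fixture: Dark steel base plate 200x96x14 mm, bolted down, with an aluminium fixed jaw and a sliding jaw (tops 42 mm up). Origin on the bench under the fixed jaw's clamping face; x runs along the plate from fixed to sliding jaw, y across, z up. The latch works in the plane y=0. The lever pivots on top of the fixed jaw about an axis along y at x=-14, z=66 mm. Plate spans x -75..125 mm.
- lever (a joint): Angle of the latch lever in rad: 0 = flat (red handle points to fixture -x), pi/2 = upright, up to 2.1. Stays where left. Loop pin: 20 mm from the pivot, at lever 0 it lies to -x, 10 deg below level; so under load the lever is over centre below about 0.17 and snaps flat. Once hooked it drags the jaw from the start and squeezes below 1.1: 7 to 10 N at 65 mm from the pivot, most at 0.5-0.8.
- handle (a point): Point on the red handle (64x20x8 mm, 26 to 90 mm from the pivot), middle of the face that looks up when the lever lies flat and to fixture +x when it stands upright: the face to press. 65 mm from the pivot, 7 mm off the plane through the pivot axis.
- loop: Steel U-bolt hung on the lever's pin: two 5 mm rods 26 mm apart (31 mm over all, straddling the handle) joined by a bar. Origin on the pin midway between the rods; x points along the rods to the bar, y along the bar. It swings freely on the pin, starts thrown back past upright over the lever, and falls down by its weight. Pinch it across the two rods; they can turn between the fingers.
- loop_bar (a point): Centre of the loop's cross bar (6 mm thick, 100 mm from the pin). Rests 66 mm above the bench when seated in the keeper's slot, about 78 mm when it sits on top of the keeper. It is hooked when it lies in the slot with the lever still up (lever about 1.2 to 2).
- slide_mid (a point): Point fixed to the fixture (x=83, z=66 mm) at the middle of where the slot mouth may be: the jaw slides stiffly (25 N friction) and starts anywhere, so the mouth centre is at x=76 to 89 mm; its place is not measured. Keeper: steel, 16 mm wide, fits between the rods, top 75 mm up; nosed hook on the lever's side, 12 mm thick guard beyond, mouth 7.5 mm wide, slot 12 mm deep.
- block: Milled aluminium block with bores, 36x50x26 mm, loose on the base plate (14 mm up) between the fixed jaw and the sliding jaw's sprung pad; origin at the centre of its underside. The latch draws the jaw in and squeezes it against the fixed jaw with about 43 N.

How it is judged:
On the way:
1. the loop's bar is down in the keeper's slot while the lever is still up (value of joint lever above 1 rad and z of loop_bar in the frame of fixture below 0.0705 m and x of loop_bar in the frame of fixture between 0.0725 and 0.0915 m), for 0.2 s.
At the end, for the whole second after the job is handed in: The lever lies flat (under 0.08 rad), the loop's bar is still down in the keeper's slot, and the block lies flat on the base plate, at rest, squeezed between the jaws (the contact forces on its faces add up to over 60 N; about 87 N when clamped) (value of joint lever below 0.08 rad and contact force between block and fixture above 60 N and z of loop_bar in the frame of fixture below 0.0705 m and x of loop_bar in the frame of fixture above 0.06 m and angle between block's own z axis and vertical below 0.06 rad and z of block in the frame of fixture below 0.017 m and linear speed of block below 0.02 m/s); the robot touches nothing.
It fails at once if the loop's bar is pressed against the keeper with over 18 N before it is down in the slot (z of loop_bar in the frame of fixture above 0.0715 m and contact force between loop and fixture above 18 N).
It fails at once if the fingers press on the lever (or any other part of the fixture) with over 30 N while it is being swung down (value of joint lever below 1 rad and contact force between the fingers and fixture above 30 N).
It fails at once if the block is shifted more than 20 mm (distance of block from where it was at the start of the episode above 0.02 m).
It also fails if it takes over 58 s, if anything falls off the work surface, if the arm or the gripper's body presses on something with over 40 N, if the wrist force passes 120 N, or if a joint passes its speed limit or range.

## Robot

A 6-joint arm with a two-finger parallel gripper is mounted at the origin on a cart in front of the work surface, level with it; the furniture and walls round the work are solid. World frame = base frame: x ahead of the robot, y to its left, z up, the work surface at z = 0. Lengths are in m, angles in rad, forces in N, time in s.
With the tool pointing down it reaches from about 0.3 to 0.95 m from the base axis. Payload 3.1 kg.
Tool frame: the origin (TCP) lies on the centre line of the jaws, within the pads' length; the fingertips stand 14 mm ahead of it and the grasp point (between the pads) lies 5 mm behind it (ctrl.tip_extent is the distance from the TCP to the fingertips, in m); z points along the fingers, y is the direction in which the jaws open and shut (so a half turn about z gives the same grasp; the last joint's range is limited). The gripper opens to 85 mm and grips with 20 to 120 N. Pads are 22 mm wide; open, the fingers measure 114 mm over their backs; the gripper's body (76 mm by 85 mm) begins 54 mm behind the grasp point. The pads swing forward as they close: fully open they stand 13 mm farther back than shut.
Start: joints at [1.198, 0.308, 1.634, -0, 1.2, -0.07], TCP at [0.186, 0.597, 0.245] pointing down, gripper open.
Joint ranges: [-3.06, 3.06], [-0.79, 1.96], [0.05, 2.63], [-1.19, 4.34], [0.05, 2.64], [-2.94, 2.94]. Speed limits (rad/s): [2.79, 2.79, 3.14, 3.14, 3.14, 3.14].

## Interface

Orientations are given as a rotation vector (axis times angle).
In Python, from plant import ctrl gives the robot as it stands. The module is installed in compiled form; this text tells all that it offers.
- The arm moves only by the tool jog_arm, never from a script. Its argument "deltas" is a list of rows, each a list of 3 entries, a list of its own where there are three numbers: the shift along the tool's x, y, z in cm, then the turn about the tool's z in degrees, then the finger opening in cm, from 0 to 8.54. A call has 1 to 12 rows; each row shifts and turns the pose as measured when the row begins, along the tool's axes as they then stand; what a row does not reach is not made up. A row lasts 1/8 s, in which the tool goes at most 62.5 mm and 10.7 degrees, less where a joint would pass 70% of its speed; a pose out of reach is approached as far as the arm can. A call with a gripper value outside its range is refused whole. The fingers move at their own pace and stop on an object; "newtons" is the grip in N (left out, the last holds). Time passes only in rows, so rows that do not move let the fingers close. It gives the time, the measured TCP pose, the force and the opening at its end, in the units of the state.
- ctrl.observe(): the state, without advancing time (a new reading comes with each control period).
- ctrl.snapshot(name): name is "side" or "top"; returns the picture (480x640x3 uint8, red, green, blue); there is no depth.
- ctrl.calibration(name): a dict with "fx", "fy", "cx", "cy" (pixels), "k1" (the pictures are not rectified: a ray, as slopes to the right and down, at radius r is drawn at 1 + k1 r^2 times it, then the intrinsics apply), "view" (4x4, takes a point from world to camera coordinates). Camera axes: x right, y up, looking along -z (the intrinsics and any distortion apply to the point x, -y, -z); pixel columns grow to the right and rows downward; lengths in m; the calibration is good to about 2 mm. A picture is of the moment at which its call begins. calibration takes no time and is no camera call.
- ctrl.sign_off(): hands the job in, once; it reports no verdict.
The state is a dict: "clock": time; "joint_pos": joint angles; "joint_vel": joint speeds; "joint_efforts": joint torques, N m; "tool_pos": TCP position; "eef_rot": TCP orientation; "force": force on the tool from outside, world axes, zero at the start; "ft_torque": the same for the moment, N m; "opening": finger opening in m.
Only numpy, scipy, OpenCV 4.12 (cv2) and the standard library are available. Lean on these libraries where they do the work, as an engineer would, in place of code of your own. Each camera call takes 0.05 s, during which the arm holds its last target.

## Working session

There is one attempt and no reset: what is moved stays moved. The work goes in short steps, Python scripts to look and compute and a tool call to move; the robot and the scene stay as the last step left them, time stands still between calls to the robot, and variables do not carry over. Pictures are saved under pics/ and viewed, and the job is handed in when it is done.

Besides the shell and the picture viewer there is one more tool, called after ">>>" in YAML: its name, and indented under it one key for each argument. jog_arm: Moves the arm, as the interface text tells. Its arguments: {"type":"object","properties":{"deltas":{"type":"array","items":{"type":"array"}},"newtons":{"type":"number"}},"required":["deltas"]}

```bash
mkdir -p pics
python3 - <<'E'
from plant import ctrl
import cv2
print(ctrl.observe(), ctrl.tip_extent)
for n in("side","top"):
    cv2.imwrite(f"pics/{n}0.png",ctrl.snapshot(n)[:,:,::-1]); print(n,ctrl.calibration(n))
E
```

```text
{'clock': 0.0, 'joint_pos': array([ 1.19829424e+00,  3.09010708e-01,  1.63520437e+00,  1.96640748e-06,
        1.19969545e+00, -6.97288121e-02]), 'joint_vel': array([0.00089465, 0.00011989, 0.00119184, 0.00140373, 0.00110898,
       0.00024656]), 'joint_efforts': array([ 1.39470863e-03, -4.15234923e+01, -2.76671433e+01,  9.66987727e-06,
        1.00479566e-02, -1.78952916e-06]), 'tool_pos': array([0.18610715, 0.59581305, 0.244035  ]), 'eef_rot': array([-0.4737045 , -3.10515552,  0.00355105]), 'force': array([ 0.42289932, -0.49048106,  0.21931636]), 'ft_torque': array([0.0270242 , 0.01895952, 0.00431719]), 'opening': 0.08520046174951147} 0.014
side {'fx': 505.70797119662785, 'fy': 505.70797119662785, 'cx': 321.811543020866, 'cy': 239.574202973456, 'k1': -0.004623954673566952, 'view': array([[ 0.99323943, -0.11579833, -0.00813578, -0.54756013],
       [ 0.0842634 ,  0.67099813,  0.73665541, -0.01459736],
       [-0.07984437, -0.73236074,  0.67621936, -0.91668918],
       [ 0.        ,  0.        ,  0.        ,  1.        ]])}
top {'fx': 485.2772484268649, 'fy': 485.2772484268649, 'cx': 316.5407266186749, 'cy': 253.076186298049, 'k1': 0.03541232880742558, 'view': array([[-0.01882896, -0.99973202, -0.01346704, -0.09236922],
       [ 0.99258386, -0.02030884,  0.11985341, -0.5346731 ],
       [-0.12009479, -0.01111045,  0.99270026, -0.84979774],
       [ 0.        ,  0.        ,  0.        ,  1.        ]])}
```

View pics/side0.png

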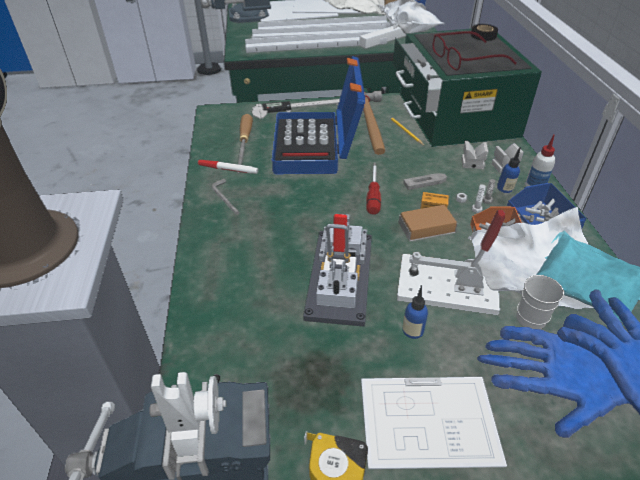

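View pics/top0.png

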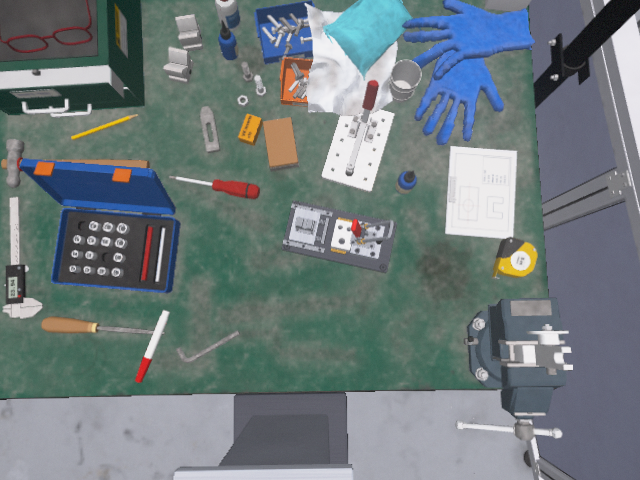

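Run:
```python
import cv2
a=cv2.imread("pics/side0.png")[200:335,280:400]; cv2.imwrite("pics/side0z.png",cv2.resize(a,None,fx=4.4,fy=4.4,interpolation=cv2.INTER_CUBIC))
a=cv2.imread("pics/top0.png")[190:285,270:410]; cv2.imwrite("pics/top0z.png",cv2.resize(a,None,fx=5.5,fy=5.5,interpolation=cv2.INTER_CUBIC))
```

```text
(no output)
```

View pics/side0z.png

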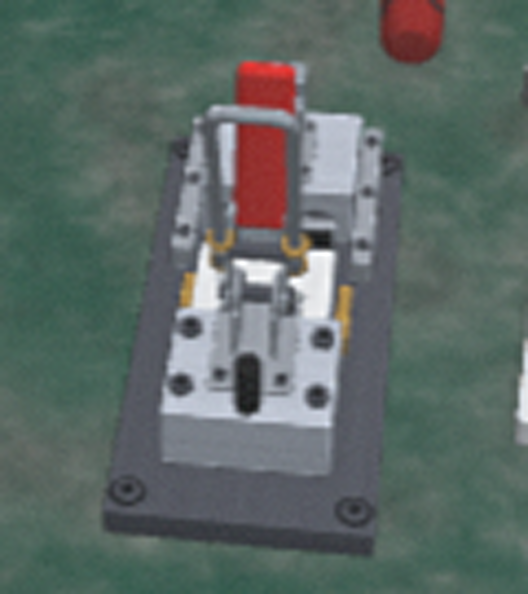

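View pics/top0z.png

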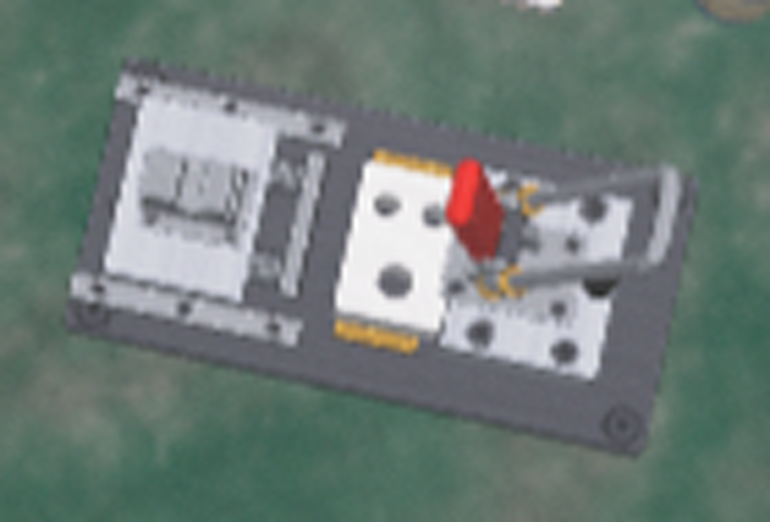

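```bash
cat > h.py <<'E'
from plant import ctrl
import numpy as np, cv2
from scipy.spatial.transform import Rotation as R
def ray(n,u,v):
    c=ctrl.calibration(n); K=np.array([[c['fx'],0,c['cx']],[0,c['fy'],c['cy']],[0,0,1.]])
    p=cv2.undistortPoints(np.array([[[u,v]]],float),K,np.array([c['k1'],0,0,0.]))[0,0]
    V=c['view']; o=-V[:3,:3].T@V[:3,3]; d=V[:3,:3].T@np.array([p[0],-p[1],-1]); return o,d/np.linalg.norm(d)
def onz(n,u,v,z):
    o,d=ray(n,u,v); return o+d*(z-o[2])/d[2]
def proj(n,P):
    c=ctrl.calibration(n); K=np.array([[c['fx'],0,c['cx']],[0,c['fy'],c['cy']],[0,0,1.]])
    V=c['view']; q=V[:3,:3]@np.array(P)+V[:3,3]
    return cv2.projectPoints(np.array([[q[0],-q[1],-q[2]]]),np.zeros(3),np.zeros(3),K,np.array([c['k1'],0,0,0.]))[0][0,0]
def tri(a,b):
    (o1,d1),(o2,d2)=ray("side",*a),ray("top",*b)
    A=np.stack([d1,-d2],1); s=np.linalg.lstsq(A,o2-o1,rcond=None)[0]
    p,q=o1+s[0]*d1,o2+s[1]*d2; return (p+q)/2,np.linalg.norm(p-q)
E
python3 - <<'E'
from h import *
np.set_printoptions(precision=4,suppress=True)
T=[(128,62),(697,180),(642,452),(68,325)]
S=[(402,155),(373,540),(105,515),(172,145)]
# order: +x far(+robot x) ...
tp=[onz("top",270+u/5.5,190+v/5.5,.014) for u,v in T]
sp=[onz("side",280+u/4.4,200+v/4.4,.014) for u,v in S]
for a,b in zip(tp,sp):print(a,b)
for P in(tp,sp):
    P=np.array(P)[:,:2]; 
    print([np.linalg.norm(P[i]-P[(i+1)%4]) for i in range(4)])
    ex=(P[0]-P[1]+P[3]-P[2]); c=P.mean(0); print(c,np.degrees(np.arctan2(ex[1],ex[0])))
E
```

```text
[ 0.6337 -0.0608  0.014 ] [ 0.6343 -0.0616  0.014 ]
[ 0.5887 -0.2529  0.014 ] [ 0.5872 -0.2554  0.014 ]
[ 0.4969 -0.231   0.014 ] [ 0.4965 -0.2332  0.014 ]
[ 0.5436 -0.0394  0.014 ] [ 0.5413 -0.0437  0.014 ]
[np.float64(0.19725930421716664), np.float64(0.09439264641601343), np.float64(0.1972747223738463), np.float64(0.0925932622920693)]
[ 0.5657 -0.146 ] 76.54846443873205
[np.float64(0.19941801863920947), np.float64(0.09344171628981074), np.float64(0.19472952241484448), np.float64(0.09464684740093221)]
[ 0.5648 -0.1484] 76.52006255003909
```

```bash
cat >> h.py <<'E'
O=np.array([.5594,-.1715,0]); yaw=np.radians(76.5)
Rf=np.array([[np.cos(yaw),-np.sin(yaw),0],[np.sin(yaw),np.cos(yaw),0],[0,0,1]])
def fx(p): return Rf.T@(np.asarray(p)-O)
def wd(p): return O+Rf@np.asarray(p,float)
E
python3 - <<'E'
from h import *
np.set_printoptions(precision=4,suppress=True)
Z=lambda u,v:(270+u/5.5,190+v/5.5)
Y=lambda u,v:(280+u/4.4,200+v/4.4)
for n,s,t in [("bar",(253,115),(667,215)),("pinL",(217,243),(525,198)),("pinR",(297,245),(498,285))]:
    for tt in [t]:
        p,e=tri(Y(*s),Z(*tt)); print(n,p,fx(p),e)
for P in [(-14,0,66),(83,0,66),(83,0,75),(83,8,75),(83,-8,75),(0,25,42),(0,-25,42)]:
    w=wd(np.array(P)/1000); a=proj("side",w);b=proj("top",w); print(P,w,(a-[280,200])*4.4,(b-[270,190])*5.5)
a=cv2.imread("pics/side0.png")[215:290,315:375]; cv2.imwrite("pics/side0y.png",cv2.resize(a,None,fx=8,fy=8,interpolation=cv2.INTER_CUBIC))
a=cv2.imread("pics/top0.png")[195:255,280:345]; cv2.imwrite("pics/top0y.png",cv2.resize(a,None,fx=10,fy=10,interpolation=cv2.INTER_CUBIC))
E
```

```text
bar [ 0.5487 -0.2182  0.1803] [-0.0479 -0.0005  0.1803] 0.0004318994740421098
pinL [ 0.5549 -0.1871  0.0993] [-0.0163  0.0007  0.0993] 0.027275616701958924
pinR [ 0.5576 -0.1797  0.0834] [-0.0084 -0.0001  0.0834] 0.026177771094284413
(-14, 0, 66) [ 0.5561 -0.1851  0.066 ] [257.2307 297.5826] [511.7567 255.7059]
(83, 0, 66) [ 0.5788 -0.0908  0.066 ] [281.3562 116.9973] [214.0706 191.7713]
(83, 0, 75) [ 0.5788 -0.0908  0.075 ] [281.8642  99.1425] [213.2431 186.7151]
(83, 8, 75) [ 0.571  -0.0889  0.075 ] [260.8988  97.6373] [207.7497 211.1178]
(83, -8, 75) [ 0.5866 -0.0927  0.075 ] [302.8664 100.6504] [218.7249 162.3624]
(0, 25, 42) [ 0.5351 -0.1657  0.042 ] [191.5417 310.7865] [447.9695 332.0535]
(0, -25, 42) [ 0.5837 -0.1773  0.042 ] [328.7913 321.8997] [479.5241 184.3749]
```

View pics/side0y.png

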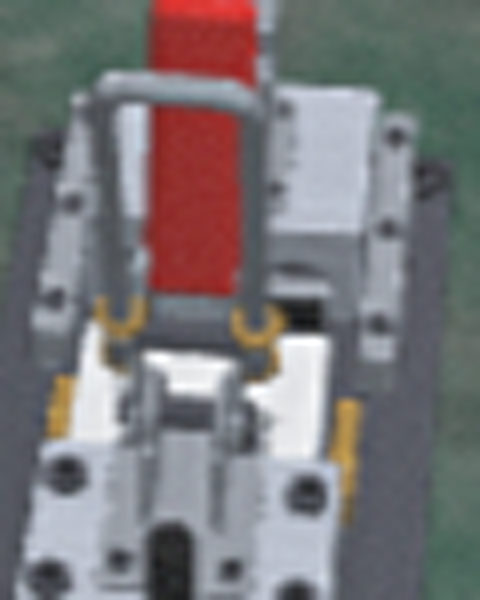

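View pics/top0y.png

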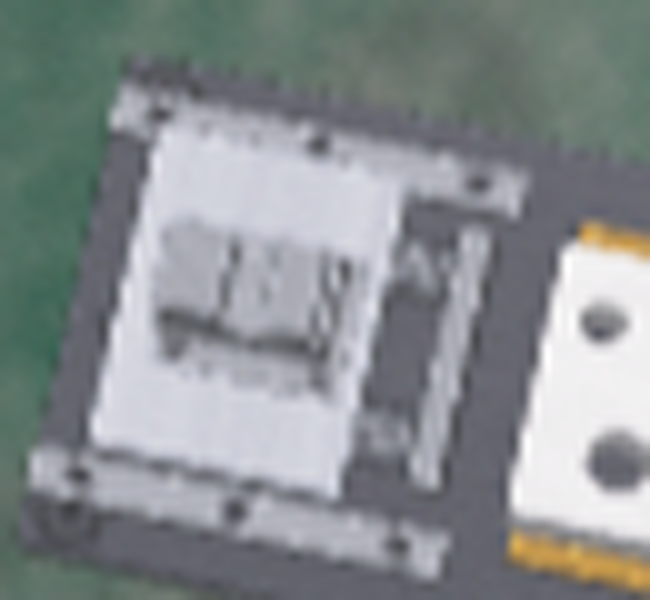

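Run:
```python
from h import *
np.set_printoptions(precision=4,suppress=True)
Z=lambda u,v:(270+u/5.5,190+v/5.5)
Y=lambda u,v:(280+u/4.4,200+v/4.4)
for n,s,t in [("pinL",(217,243),(498,285)),("pinR",(297,245),(525,198))]:
    p,e=tri(Y(*s),Z(*t)); print(n,p,fx(p),e)
X=lambda u,v:onz("top",280+u/10,195+v/10,.075)
for q in [(165,225),(155,315),(240,240),(222,325),(238,245),(225,310),(280,258),(265,320),(335,265),(315,350)]: print(q,fx(X(*q))*1000)
# sanity: jaw corners z=42, fixed-jaw screws, block
for q in [(155,125),(95,450),(405,190),(345,495)]: print(q,fx(onz("top",280+q[0]/10,195+q[1]/10,.042))*1000)
g=cv2.cvtColor(cv2.imread("pics/top0.png"),cv2.COLOR_BGR2GRAY)
print(g[217:230,294:318])
# handle
for s,t in [((267,70),(470,180)),((267,72),(465,170))]:
    p,e=tri(Y(*s),Z(*t)); print(fx(p),e)
```

```text
pinL [ 0.5432 -0.1787  0.0882] [-0.0108  0.0141  0.0882] 0.0009685897083697676
pinR [ 0.5696 -0.1874  0.0925] [-0.0131 -0.0136  0.0925] 0.0007911531119122172
(165, 225) [106.3626  -6.5714  75.    ]
(155, 315) [104.5695   9.3027  75.    ]
(240, 240) [93.0142 -6.7619 75.    ]
(222, 325) [92.8015  8.541  75.    ]
(238, 245) [93.1618 -5.8252 75.    ]
(225, 310) [92.869   5.8514 75.    ]
(280, 258) [85.5172 -5.1385 75.    ]
(265, 320) [85.6907  6.0906 75.    ]
(335, 265) [75.8977 -5.9672 75.    ]
(315, 350) [76.0588  9.3952 75.    ]
(155, 125) [115.3665 -30.0951  42.    ]
(95, 450) [112.8167  30.3672  42.    ]
(405, 190) [ 68.4495 -28.0222  42.    ]
(345, 495) [67.0482 28.7496 42.    ]
[[212 213 195 184 179 171 187 196 201 198 202 207 210 209 207 207 207 207
  210 211 213 214 215 206]
 [212 213 166 174 176 173 171 171 180 167 186 191 199 197 193 201 208 208
  209 211 212 215 210 207]
 [213 214 172 173 177 174 174 170 172 132 172 187 177 172 175 185 194 197
  191 206 213 215 212 206]
 [213 214 183 169 172 174 175 173 182 105 171 190 174 154 176 172 175 179
  153 180 180 203 201 205]
 [215 
[... 297 characters left out ...]
 [213 172 174 169 171 172 168 175 115 177 179 181 147 173 171 172 174 182
  126 133 150 178 182 205]
 [213 169 147 143 150 158 168 166 125 176 179 178 162 175 172 172 175 157
  156 116 160 178 205 212]
 [213 154  91  96 105 119 141 126 153 177 177 177 177 173 173 173 176 132
  178 118 172 182 206 204]
 [213 160 109 104  96  96  94  92 136 161 176 177 170 160 158 167 172 120
  180 130 174 181 205 165]
 [213 181 127 119 117 126 109  98 105 120 150 147 135 126 124 134 139 129
  136 150 186 183 207 141]
 [211 191 136 112 124 162 145 146 137 126 126 102 110 105  99  92  89 138
  107 160 190 206 205 116]]
[ 0.0059 -0.002   0.1542] 0.003882123304955045
[ 0.0075 -0.0034  0.1525] 0.006903606685630648
```

```bash
cat >> h.py <<'E'
def st():
    s=ctrl.observe(); M=R.from_rotvec(s['eef_rot']).as_matrix(); return s,M
def togo(target_w,tool_y_dir=None):
    s,M=st(); d=M.T@(np.asarray(target_w)-s['tool_pos'])*100
    ty=Rf[:,1]; c=M.T@ty; ang=np.degrees(np.arctan2(-c[0],c[1])); ang=(ang+90)%180-90
    f=fx(s['tool_pos'])*1000
    print("t %.2f tcp_fix"%s['clock'],f.round(1),"delta cm",d.round(2),"turn",round(ang,1),"F_fix",(Rf.T@s['force']).round(2),"open",round(s['opening'],4),"q6",s['joint_pos'][5].round(2))
E
python3 - <<'E'
from h import *
s,M=st(); print(M.round(3))
togo(wd([-.044,0,.30]))
E
```

```text
[[-0.955  0.298 -0.001]
 [ 0.298  0.955 -0.002]
 [ 0.    -0.002 -1.   ]]
t 0.10 tcp_fix [659.  542.1 244.1] delta cm [-58.8  -66.52  -5.45] turn 86.2 F_fix [ 0.95  0.61 -0.49] open 0.0852 q6 -0.07
```

>>> jog_arm:
  deltas:
    - [[0,0,-3],10.5,8.5]
    - [[0,0,-3],10.5,8.5]
    - [[0,0,0],10.5,8.5]
    - [[0,0,0],10.5,8.5]
    - [[0,0,0],10.5,6]
    - [[0,0,0],10.5,5]
    - [[0,0,0],10.5,5]
    - [[0,0,0],10.5,5]

```text
clock: 1.1
tool_pos: [0.1849, 0.5927, 0.2998]
eef_rot: [2.46, 1.943, -0.018]
force: [-0.7, 0.2, -0.4]
opening: 0.0497
```

```bash
python3 -c "
from h import *
togo(wd([-.044,0,.30]))"
```

```text
t 1.10 tcp_fix [655.7 542.6 299.8] delta cm [-70.07  54.12   0.82] turn 0.1 F_fix [ 0.02  0.72 -0.4 ] open 0.0497 q6 1.43
```

>>> jog_arm:
  deltas:
    - [[-4.7,3.6,0],0,5]
    - [[-4.7,3.6,0],0,5]
    - [[-4.7,3.6,0],0,5]
    - [[-4.7,3.6,0],0,5]
    - [[-4.7,3.6,0],0,5]
    - [[-4.7,3.6,0],0,5]
    - [[-4.7,3.6,0],0,5]
    - [[-4.7,3.6,0],0,5]
    - [[-4.7,3.6,0],0,5]
    - [[-4.7,3.6,0],0,5]
    - [[-4.7,3.6,0],0,5]
    - [[-4.7,3.6,0],0,5]

```text
clock: 2.6
tool_pos: [0.48, -0.0731, 0.3031]
eef_rot: [2.451, 1.95, -0.02]
force: [0.7, 1.0, -0.5]
opening: 0.0498
```

```bash
python3 -c "
from h import *
togo(wd([-.044,0,.26]))"
```

```text
t 2.60 tcp_fix [ 77.2 100.2 303.1] delta cm [-12.14   9.91   4.5 ] turn 0.5 F_fix [ 1.17 -0.46 -0.53] open 0.0498 q6 0.0
```

>>> jog_arm:
  deltas:
    - [[-4.0,3.3,1],0.5,5]
    - [[-4.0,3.3,1.5],0,5]
    - [[-4.1,3.3,2],0,5]
    - [[0,0,0],0,5]

```text
clock: 3.1
tool_pos: [0.5498, -0.2231, 0.2567]
eef_rot: [2.467, 1.933, -0.02]
force: [-0.4, 0.8, -0.1]
opening: 0.05
```

Run:
```python
from h import *
togo(wd([-.044,0,.26]))
for n,(r0,r1,c0,c1,f) in {"side":(120,330,250,410,2.8),"top":(170,290,260,440,4.4)}.items():
    a=ctrl.snapshot(n)[:,:,::-1]; cv2.imwrite(f"pics/{n}1.png",a); cv2.imwrite(f"pics/{n}1z.png",cv2.resize(a[r0:r1,c0:c1],None,fx=f,fy=f,interpolation=cv2.INTER_CUBIC))
s,M=st()
print(proj("side",s['tool_pos']+M[:,2]*.014),proj("top",s['tool_pos']+M[:,2]*.014))
```

```text
t 3.10 tcp_fix [-52.5  -2.7 256.7] delta cm [ 0.84 -0.28 -0.34] turn -0.3 F_fix [ 0.65  0.58 -0.12] open 0.05 q6 -0.2
[339.41511165 188.44749035] [399.61376768 220.57105146]
```

View pics/side1z.png

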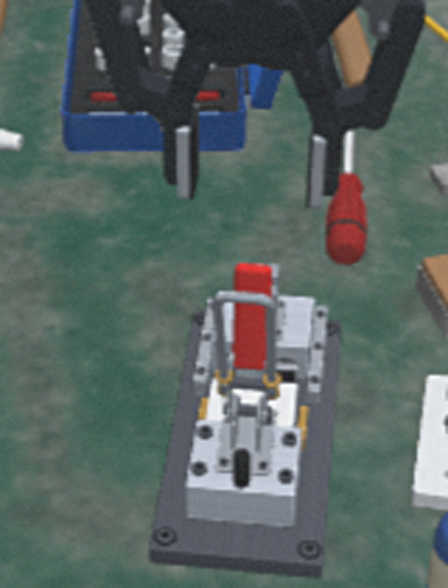

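View pics/top1z.png

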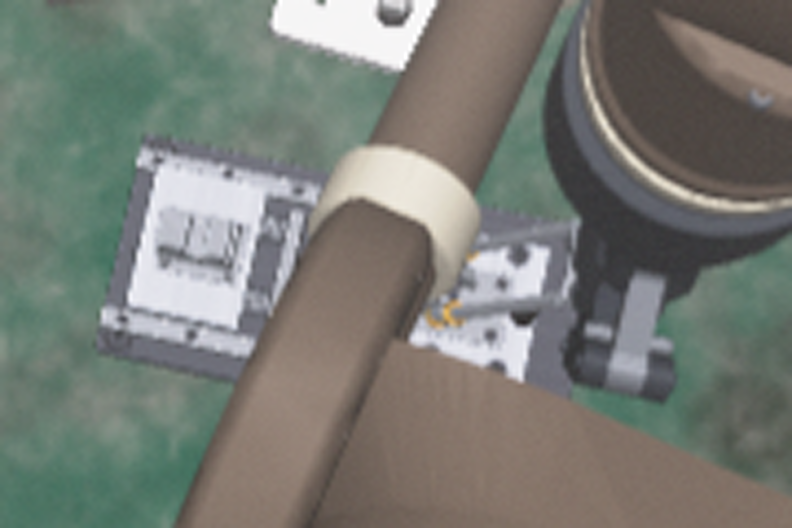

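>>> jog_arm:
  deltas:
    - [[0.8,-0.3,0],0,5]
    - [[0.1,0,3],0,5]
    - [[0,0,3],0,5]

```text
clock: 3.58
tool_pos: [0.551, -0.2075, 0.2038]
eef_rot: [2.453, 1.935, -0.007]
force: [0.2, -0.0, -0.3]
opening: 0.0501
```

Run:
```python
from h import *
togo(wd([-.044,0,.168]))
```

```text
t 3.58 tcp_fix [-3.690e+01 -2.000e-01  2.038e+02] delta cm [-0.65 -0.06  3.59] turn 0.0 F_fix [ 0.01 -0.18 -0.33] open 0.0501 q6 -0.19
```

>>> jog_arm:
  deltas:
    - [[-0.5,0,0],0,5]
    - [[0,0,0],0,5]
    - [[0,0,1.5],0,5]
    - [[0,0,1.2],0,5]
    - [[0,0,0],0,5]

```text
clock: 4.2
tool_pos: [0.5502, -0.2095, 0.1785]
eef_rot: [2.447, 1.939, -0.005]
force: [-0.2, -0.9, -0.5]
opening: 0.0499
```

Run:
```python
from h import *
togo(wd([-.044,0,.168]))
```

```text
t 4.20 tcp_fix [-3.910e+01  1.000e-01  1.785e+02] delta cm [-0.47 -0.01  1.06] turn 0.3 F_fix [-0.94 -0.05 -0.49] open 0.0499 q6 -0.19
```

>>> jog_arm:
  deltas:
    - [[-0.5,0,0.5],0,5]
    - [[0,0,0.5],0,5]
    - [[0,0,0],0,5]

```text
clock: 4.58
tool_pos: [0.5492, -0.2154, 0.168]
eef_rot: [2.448, 1.938, -0.005]
force: [0.5, -0.4, 0.6]
opening: 0.0501
```

```bash
cat > snap.py <<'E'
import sys
from h import *
togo(wd([-.044,0,.168])); k=sys.argv[1]
for n,(r0,r1,c0,c1,f) in {"side":(190,310,280,400,5),"top":(180,280,270,420,5.2)}.items():
    if n not in sys.argv[2:]: continue
    a=ctrl.snapshot(n)[:,:,::-1]; cv2.imwrite(f"pics/{n}{k}.png",a); cv2.imwrite(f"pics/{n}{k}z.png",cv2.resize(a[r0:r1,c0:c1],None,fx=f,fy=f,interpolation=cv2.INTER_CUBIC))
E
python3 snap.py 2 side
```

```text
t 4.58 tcp_fix [-45.1  -0.3 168. ] delta cm [ 0.11 -0.03 -0.01] turn 0.2 F_fix [-0.23 -0.55  0.61] open 0.0501 q6 -0.2
```

View pics/side2z.png

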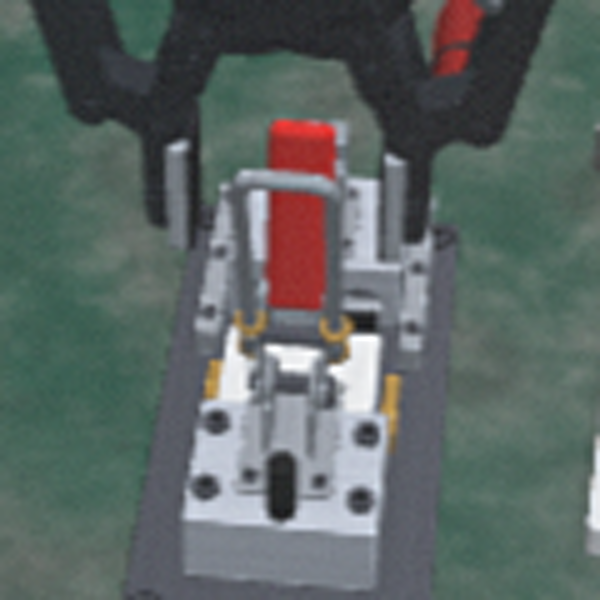

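>>> jog_arm:
  deltas:
    - [[0,0,0],0,3.6]
    - [[0,0,0],0,3.2]
    - [[0,0,0],0,2.6]
    - [[0,0,0],0,2.6]
    - [[0,0,0],0,2.6]
  newtons: 25

```text
clock: 5.25
tool_pos: [0.5485, -0.2154, 0.1688]
eef_rot: [2.448, 1.939, -0.007]
force: [-2.5, 0.4, 0.4]
opening: 0.0295
```

```bash
python3 snap.py 3 side
```

```text
t 5.25 tcp_fix [-45.3   0.4 168.8] delta cm [0.13 0.04 0.08] turn 0.3 F_fix [-0.19  2.53  0.43] open 0.0295 q6 -0.2
```

View pics/side3z.png

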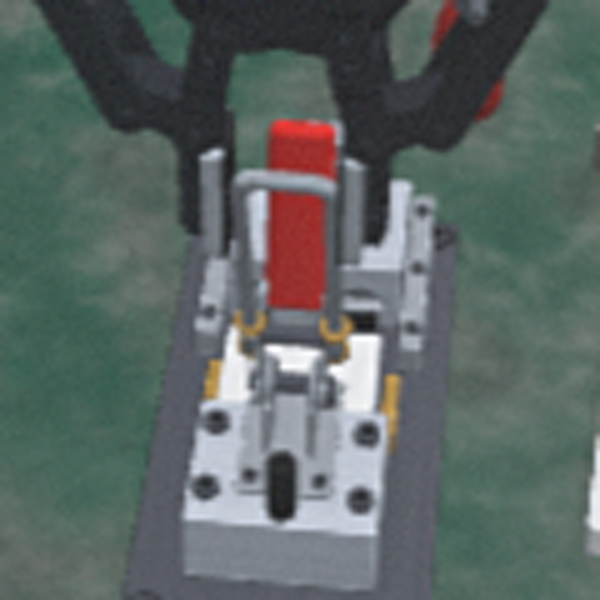

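>>> jog_arm:
  deltas:
    - [[0,0,0],0,2.4]
    - [[0,0,0],0,2.4]
    - [[0,0,0],0,2.4]
  newtons: 25

```text
clock: 5.68
tool_pos: [0.5485, -0.2154, 0.1688]
eef_rot: [2.448, 1.939, -0.007]
force: [-1.2, 0.0, 1.4]
opening: 0.0295
```

```bash
python3 snap.py 4 side
```

```text
t 5.67 tcp_fix [-45.3   0.3 168.8] delta cm [0.13 0.03 0.08] turn 0.3 F_fix [-0.25  1.22  1.42] open 0.0295 q6 -0.2
```

View pics/side4z.png

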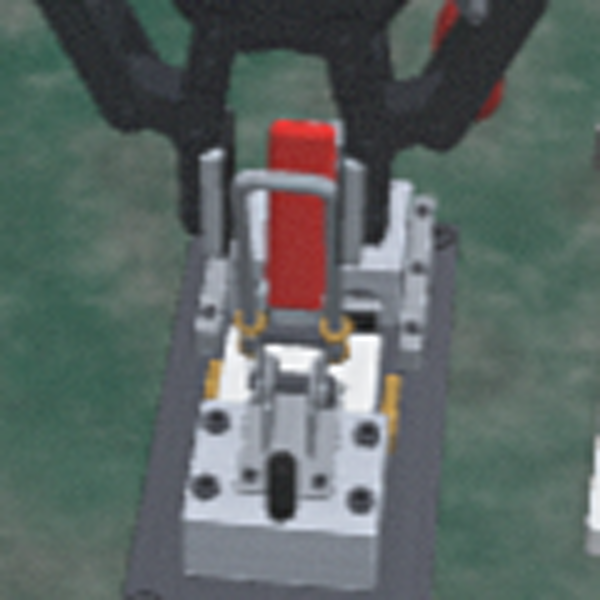

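>>> jog_arm:
  deltas:
    - [[0.8,0,-0.25],0,2.4]
    - [[0.8,0,-0.2],0,2.4]
    - [[0.8,0,-0.1],0,2.4]
    - [[0.8,0,0],0,2.4]

```text
clock: 6.22
tool_pos: [0.5561, -0.1838, 0.1739]
eef_rot: [2.445, 1.938, -0.01]
force: [-1.3, -1.9, 0.4]
opening: 0.0296
```

```bash
python3 snap.py 5 side
```

```text
t 6.22 tcp_fix [-12.7   0.3 173.9] delta cm [-3.12  0.01  0.65] turn 0.3 F_fix [-2.17  0.8   0.41] open 0.0296 q6 -0.15
```

View pics/side5z.png

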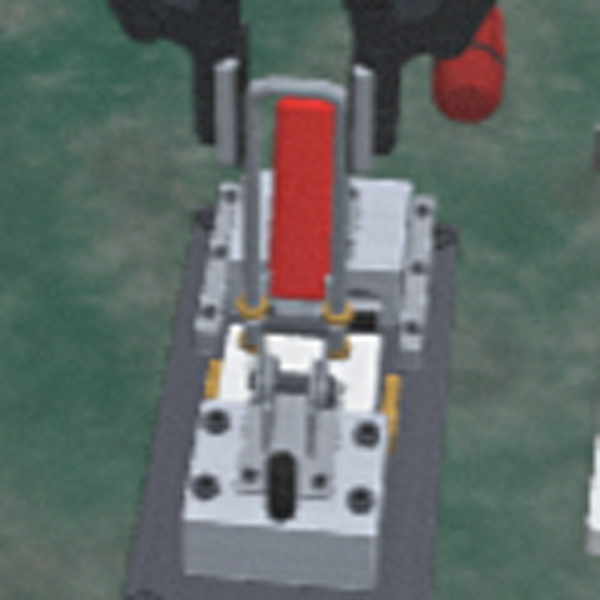

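>>> jog_arm:
  deltas:
    - [[0.8,0,0.02],0,2.4]
    - [[0.8,0,0.08],0,2.4]
    - [[0.75,0,0.15],0,2.4]
    - [[0.75,0,0.22],0,2.4]
    - [[0.7,0,0.3],0,2.4]
    - [[0.7,0,0.35],0,2.4]

```text
clock: 7.02
tool_pos: [0.5679, -0.1354, 0.1631]
eef_rot: [2.446, 1.939, -0.006]
force: [-1.3, 0.3, 3.8]
opening: 0.0295
```

```bash
python3 snap.py 6
```

```text
t 7.03 tcp_fix [3.710e+01 1.000e-01 1.631e+02] delta cm [-8.11 -0.02 -0.36] turn 0.3 F_fix [-0.05  1.38  3.81] open 0.0295 q6 -0.06
```

>>> jog_arm:
  deltas:
    - [[0.5,0,0.5],0,2.4]
    - [[0.5,0,0.5],0,2.4]
    - [[0.5,0,0.55],0,2.4]
    - [[0.5,0,0.55],0,2.4]
    - [[0.4,0,0.6],0,2.4]
    - [[0.4,0,0.65],0,2.4]

```text
clock: 7.78
tool_pos: [0.5765, -0.1006, 0.1286]
eef_rot: [2.454, 1.939, 0.007]
force: [-1.6, 1.7, 2.9]
opening: 0.0298
```

```bash
python3 snap.py 7 side
```

```text
t 7.78 tcp_fix [ 7.300e+01 -1.000e-01  1.286e+02] delta cm [-11.72   0.02  -3.88] turn 0.1 F_fix [1.26 1.99 2.86] open 0.0298 q6 -0.01
```

View pics/side7z.png

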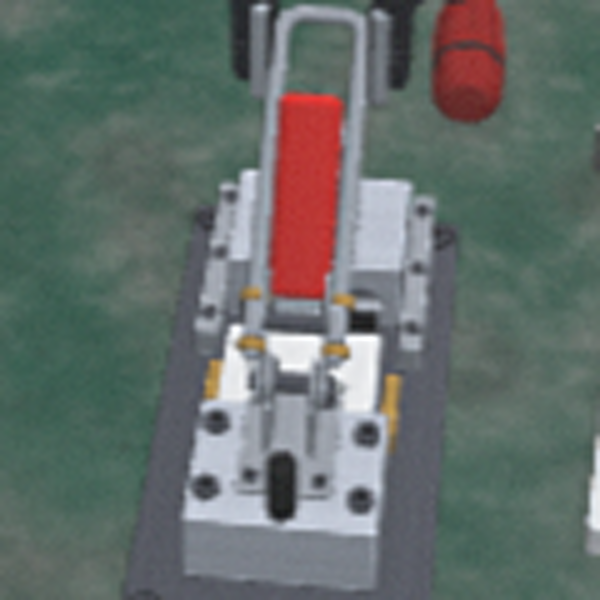

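```bash
python3 snap.py 8 top
```

```text
t 7.83 tcp_fix [ 73.5   0.  127.7] delta cm [-11.77   0.03  -3.98] turn 0.2 F_fix [4.12 0.24 2.63] open 0.0295 q6 -0.01
```

View pics/top8z.png

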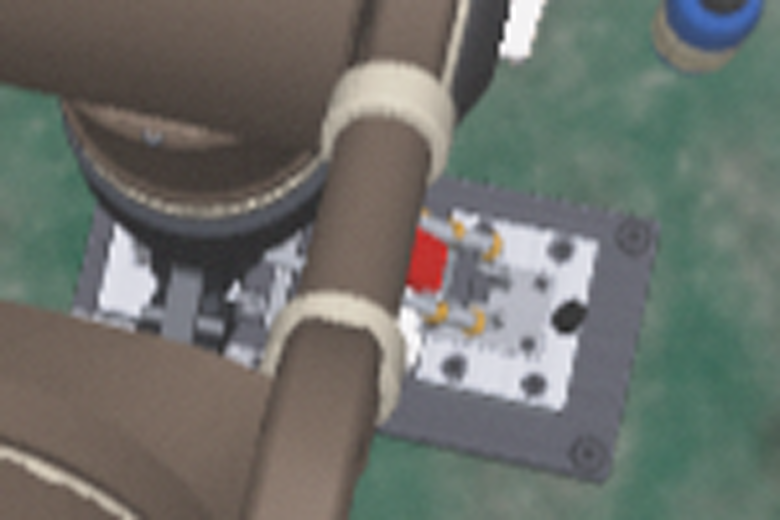

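Run:
```python
from h import *
np.set_printoptions(precision=4,suppress=True)
Z=lambda u,v:(270+u/5.2,180+v/5.2)
Y=lambda u,v:(280+u/5,190+v/5)
for n,s,t in [("upL",(252,293),(437,312)),("upR",(342,300),(455,228)),("loL",(250,343),(475,322)),("loR",(337,350),(493,243))]:
    p,e=tri(Y(*s),Z(*t)); print(n,fx(p)*1000,e)
# bar ray in fixture x-z
o,d=ray("side",*Y(325,15)); o=fx(o);d=Rf.T@d
for z in (130,135,140,145,150): print((o+d*(z/1000-o[2])/d[2])*1000)
```

```text
upL [ 0.7868 13.8027 91.2299] 0.0007903954966842116
upR [  0.7032 -14.2347  91.4218] 0.0015146202260300475
loL [-12.3649  13.0079  82.6706] 0.0007228010725288908
loR [-12.7839 -13.8115  83.0939] 0.0010633370123291957
[ 91.959    0.4544 130.    ]
[ 85.4034   0.0052 135.    ]
[ 78.8478  -0.4439 140.    ]
[ 72.2922  -0.893  145.    ]
[ 65.7366  -1.3422 150.    ]
```

>>> jog_arm:
  deltas:
    - [[0.1,0,0.5],0,2.4]
    - [[0.1,0,0.5],0,2.4]
    - [[0.1,0,0.5],0,2.4]
    - [[0.05,0,0.5],0,2.4]
    - [[0.05,0,0.5],0,2.4]
    - [[0,0,0.4],0,2.4]

```text
clock: 8.62
tool_pos: [0.5787, -0.0916, 0.0988]
eef_rot: [2.463, 1.939, 0.018]
force: [-1.5, 6.0, 4.1]
opening: 0.0294
```

```bash
python3 snap.py 9 side top
```

```text
t 8.62 tcp_fix [82.3 -0.1 98.8] delta cm [-12.59   0.09  -6.98] turn -0.1 F_fix [5.52 2.87 4.07] open 0.0294 q6 -0.0
```

View pics/side9z.png

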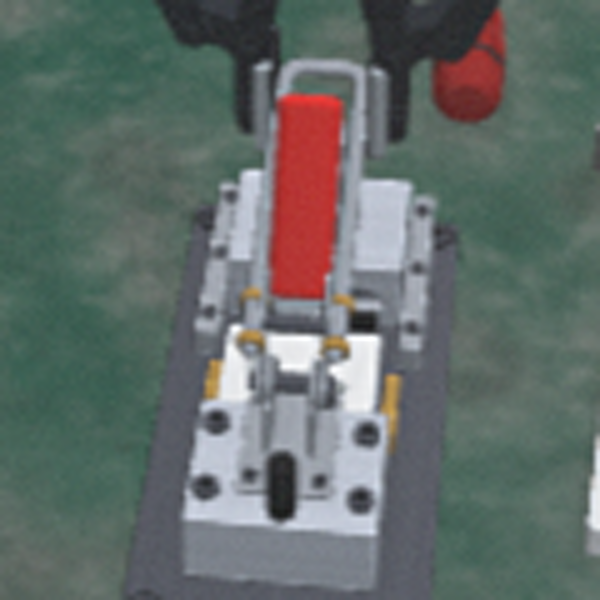

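View pics/top9z.png

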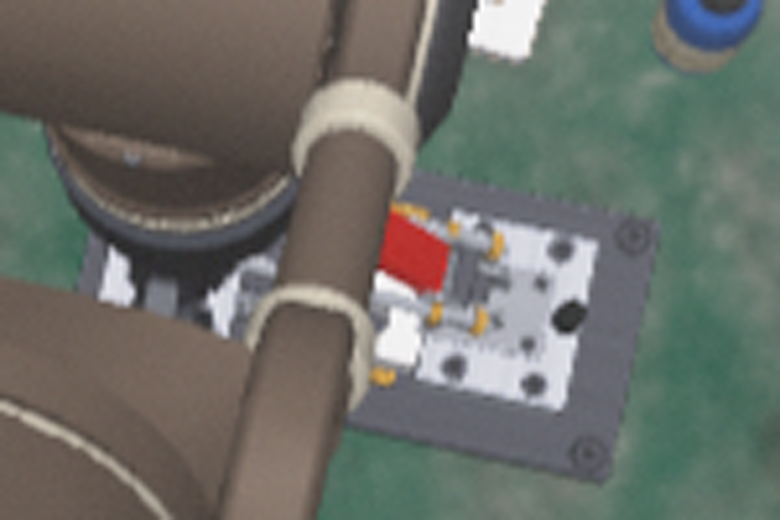

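>>> jog_arm:
  deltas:
    - [[-0.2,0,0.2],0,2.4]
    - [[-0.2,0,0.2],0,2.4]
    - [[-0.2,0,0.2],0,2.4]
    - [[-0.1,0,0],0,2.4]

```text
clock: 9.22
tool_pos: [0.5773, -0.0974, 0.092]
eef_rot: [2.465, 1.939, 0.021]
force: [0.0, 4.5, 2.8]
opening: 0.0296
```

```bash
python3 snap.py 10
```

```text
t 9.22 tcp_fix [76.2 -0.1 92. ] delta cm [-11.97   0.11  -7.69] turn -0.1 F_fix [4.4  1.03 2.8 ] open 0.0296 q6 -0.01
```

>>> jog_arm:
  deltas:
    - [[0.1,0,0.3],0,2.4]
    - [[0.05,0,0.3],0,2.4]
    - [[0,0,0.3],0,2.4]
    - [[0,0,0],0,2.4]

```text
clock: 9.72
tool_pos: [0.5774, -0.0969, 0.082]
eef_rot: [2.464, 1.939, 0.018]
force: [0.5, 3.0, 2.8]
opening: 0.0292
```

```bash
python3 snap.py 11 side
```

```text
t 9.72 tcp_fix [76.7 -0.1 82. ] delta cm [-12.02   0.12  -8.67] turn -0.1 F_fix [2.99 0.2  2.85] open 0.0292 q6 -0.01
```

View pics/side11z.png

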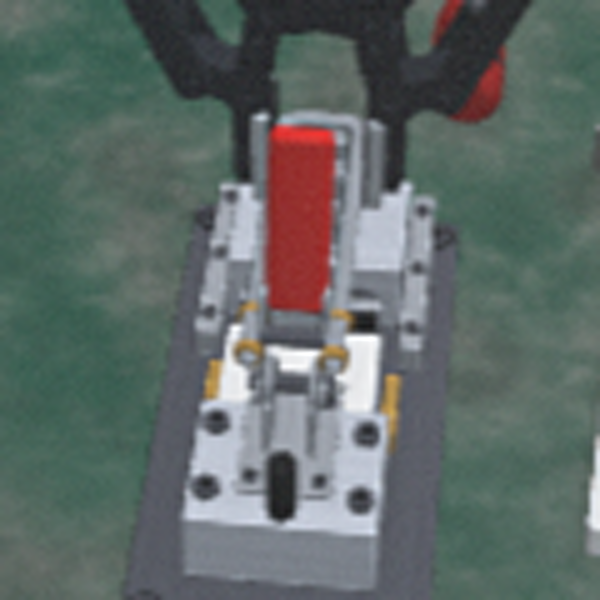

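Run:
```python
from h import *
Y=lambda u,v:(280+u/5,190+v/5)
for uv in [(305,117),(340,118)]:
  o,d=ray("side",*Y(*uv)); o=fx(o);d=Rf.T@d
  for z in (80,82,84): print(uv,((o+d*(z/1000-o[2])/d[2])*1000).round(1))
a=cv2.imread("pics/side11.png")[205:240,325:365]; cv2.imwrite("pics/side11y.png",cv2.resize(a,None,fx=15,fy=15,interpolation=cv2.INTER_CUBIC))
```

```text
(305, 117) [100.2   6.8  80. ]
(305, 117) [97.8  6.6 82. ]
(305, 117) [95.4  6.4 84. ]
(340, 118) [101.  -5.  80.]
(340, 118) [98.6 -5.1 82. ]
(340, 118) [96.2 -5.3 84. ]
```

View pics/side11y.png

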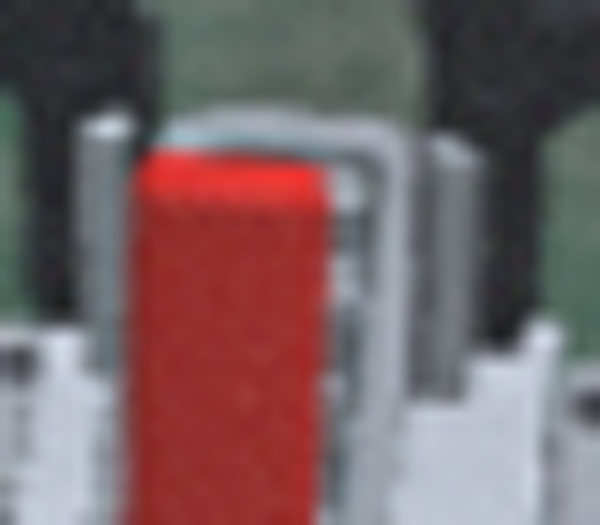

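Run:
```python
from h import *
f=lambda P:((proj("side",wd(np.array(P)/1000))-[325,205])*15).round(0)
for P in [(104,-8,75),(92,-8,75),(84.5,-8,75),(75,-8,75),(104,-8,65),(86.8,0,81.6),(86.8,-13,81.6),(-13,13,85),(-13,-13,85)]: print(P,f(P),(proj("side",wd(np.array(P)/1000))-[280,190])*5)
s,M=st(); t=s['tool_pos']
for dx in(-11,0,11):
  for dz in (0,14): print("pad",dx,dz,f(fx(t)*1000+[dx,-15,-dz]))
```

```text
(104, -8, 75) [372. 148.] [349.11665491 124.38094866]
(92, -8, 75) [364. 216.] [346.3097879  147.05833557]
(84.5, -8, 75) [359. 259.] [344.52588282 161.47055914]
(75, -8, 75) [352. 315.] [342.232744   179.99644594]
(104, -8, 65) [370. 215.] [348.26211233 146.82581292]
(86.8, 0, 81.6) [290. 196.] [321.71895068 140.27487052]
(86.8, -13, 81.6) [407. 204.] [360.60222843 143.03439245]
(-13, 13, 85) [ 78. 791.] [250.98780672 338.79199231]
(-13, -13, 85) [333. 811.] [336.15449534 345.47689058]
pad -11 0 [411. 326.]
pad -11 14 [407. 422.]
pad 0 0 [419. 261.]
pad 0 14 [415. 356.]
pad 11 0 [426. 197.]
pad 11 14 [422. 292.]
```

Run:
```python
from h import *
f=lambda P:((proj("side",wd(np.array(P)/1000))-[280,190])*5).round(0)
for a in (1.6,1.7,1.8,1.9,2.0,2.1):
    e=np.array([-14-90*np.cos(a),0,66+90*np.sin(a)]); n=np.array([np.sin(a),0,np.cos(a)])
    b=np.array([-14-26*np.cos(a),0,66+26*np.sin(a)])
    th=np.radians(190)-a; p=np.array([-14+20*np.cos(th),0,66+20*np.sin(th)])
    out=[]
    for z in (78,82,86,90): 
        x=p[0]+np.sqrt(1e4-(z-p[2])**2); out.append((z,round(x,1),f((x,0,z))[1]))
    print(a,"end back",f(e-n)," front",f(e+7*n),"root",f(b-n),"pin",p.round(1),f(p),out)
```

```text
1.6 end back [297. 164.]  front [300. 146.] root [293. 328.] pin [-16.9   0.   85.8] [292. 349.] [(78, np.float64(82.8), np.float64(156.0)), (82, np.float64(83.0), np.float64(147.0)), (86, np.float64(83.1), np.float64(137.0)), (90, np.float64(83.0), np.float64(128.0))]
1.7 end back [300. 145.]  front [303. 130.] root [294. 323.] pin [-14.9   0.   86. ] [293. 344.] [(78, np.float64(84.8), np.float64(152.0)), (82, np.float64(85.0), np.float64(143.0)), (86, np.float64(85.1), np.float64(133.0)), (90, np.float64(85.0), np.float64(124.0))]
1.8 end back [303. 129.]  front [305. 117.] root [295. 318.] pin [-12.9   0.   86. ] [294. 340.] [(78, np.float64(86.8), np.float64(149.0)), (82, np.float64(87.0), np.float64(139.0)), (86, np.float64(87.1), np.float64(130.0)), (90, np.float64(87.0), np.float64(120.0))]
1.9 end back [306. 117.]  front [308. 107.] root [296. 313.] pin [-10.9   0.   85.8] [294. 336.] [(78, np.float64(88.8), np.float64(145.0)), (82, np.float64(89.0), np.float64(135.0)), (86, np.float64(89.1), np.float64(126.0)), (90, np.float64(89.0), np.float64(117.0))]
2.0 end back [308. 107.]  front [310. 101.] root [297. 310.] pin [-9.   0.  85.4] [295. 332.] [(78, np.float64(90.8), np.float64(141.0)), (82, np.float64(91.0), np.float64(131.0)), (86, np.float64(91.0), np.float64(122.0)), (90, np.float64(90.9), np.float64(113.0))]
2.1 end back [310. 101.]  front [312.  97.] root [297. 307.] pin [-7.1  0.  84.8] [295. 329.] [(78, np.float64(92.7), np.float64(137.0)), (82, np.float64(92.9), np.float64(128.0)), (86, np.float64(92.9), np.float64(118.0)), (90, np.float64(92.8), np.float64(109.0))]
```

>>> jog_arm:
  deltas:
    - [[0.2,0,0.1],0,2.4]
    - [[0.2,0,0.2],0,2.4]
    - [[0,0,0.2],0,2.4]
    - [[0,0,0],0,2.4]

```text
clock: 10.28
tool_pos: [0.5778, -0.095, 0.0768]
eef_rot: [2.462, 1.939, 0.014]
force: [-1.4, -0.4, 1.2]
opening: 0.0296
```

```bash
python3 snap.py 12 side;  python3 - <<'E'
import cv2
a=cv2.imread("pics/side12.png")[205:240,325:365]; cv2.imwrite("pics/side12y.png",cv2.resize(a,None,fx=15,fy=15,interpolation=cv2.INTER_CUBIC))
E
```

```text
t 10.28 tcp_fix [78.7 -0.1 76.8] delta cm [-12.25   0.11  -9.15] turn -0.1 F_fix [-0.75  1.27  1.24] open 0.0296 q6 -0.0
```

View pics/side12y.png

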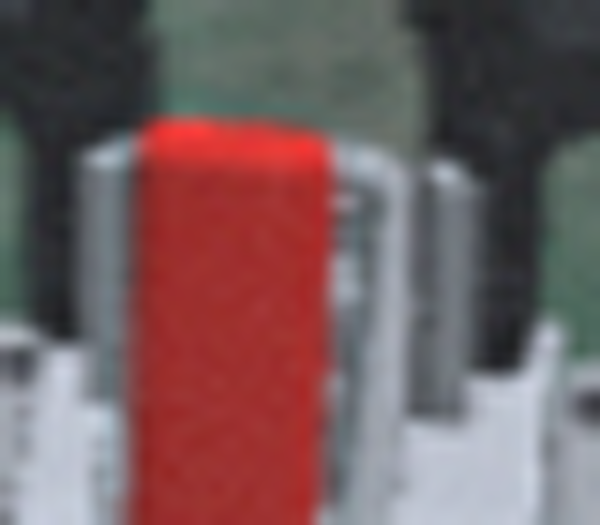

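>>> jog_arm:
  deltas:
    - [[0.05,0,0.2],0,2.4]
    - [[0.05,0,0.2],0,2.4]
    - [[0.05,0,0.2],0,2.4]
    - [[0,0,0],0,2.4]

```text
clock: 10.82
tool_pos: [0.5781, -0.094, 0.0705]
eef_rot: [2.461, 1.939, 0.012]
force: [-2.1, -0.4, 2.0]
opening: 0.0296
```

```bash
python3 snap.py 13 side;  python3 - <<'E'
import cv2
a=cv2.imread("pics/side13.png")[205:240,325:365]; cv2.imwrite("pics/side13y.png",cv2.resize(a,None,fx=15,fy=15,interpolation=cv2.INTER_CUBIC))
E
```

```text
t 10.82 tcp_fix [79.7 -0.1 70.5] delta cm [-12.36   0.1   -9.76] turn -0.0 F_fix [-0.89  1.97  1.96] open 0.0296 q6 -0.0
```

View pics/side13y.png

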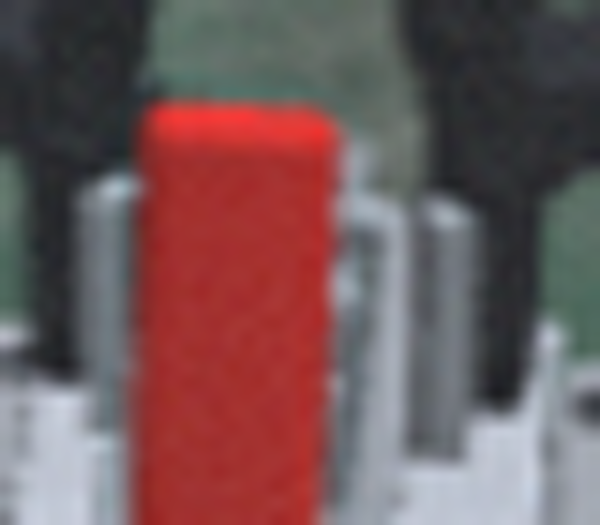

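>>> jog_arm:
  deltas:
    - [[0,0,0.15],0,2.4]
    - [[0,0,0.15],0,2.4]
    - [[0,0,0.15],0,2.4]

```text
clock: 11.25
tool_pos: [0.5782, -0.0938, 0.066]
eef_rot: [2.461, 1.939, 0.013]
force: [-0.9, 0.0, 1.7]
opening: 0.0294
```

```bash
python3 snap.py 14
```

```text
t 11.25 tcp_fix [80.  -0.1 66. ] delta cm [-12.38   0.11 -10.22] turn -0.0 F_fix [-0.17  0.92  1.68] open 0.0294 q6 -0.0
```

>>> jog_arm:
  deltas:
    - [[0,0,0.12],0,2.4]
    - [[0,0,0.12],0,2.4]

```text
clock: 11.5
tool_pos: [0.5782, -0.0937, 0.0634]
eef_rot: [2.461, 1.94, 0.013]
force: [-1.9, 0.2, 2.1]
opening: 0.0296
```

```bash
python3 snap.py 15 side;  python3 - <<'E'
import cv2
a=cv2.imread("pics/side15.png")[205:240,325:365]; cv2.imwrite("pics/side15y.png",cv2.resize(a,None,fx=15,fy=15,interpolation=cv2.INTER_CUBIC))
E
```

```text
t 11.50 tcp_fix [80.  -0.1 63.4] delta cm [-12.39   0.11 -10.48] turn -0.0 F_fix [-0.27  1.89  2.1 ] open 0.0296 q6 -0.0
```

View pics/side15y.png

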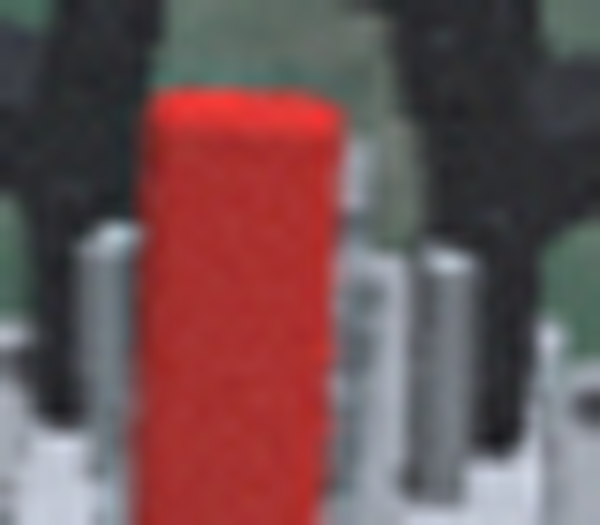

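>>> jog_arm:
  deltas:
    - [[0,0,0.12],0,2.4]
    - [[0,0,0.12],0,2.4]
    - [[0,0,0.12],0,2.4]

```text
clock: 11.92
tool_pos: [0.5783, -0.0937, 0.0602]
eef_rot: [2.462, 1.939, 0.012]
force: [-5.9, -0.3, 12.2]
opening: 0.0297
```

```bash
python3 snap.py 16 side;  python3 - <<'E'
import cv2
a=cv2.imread("pics/side16.png")[205:240,325:365]; cv2.imwrite("pics/side16y.png",cv2.resize(a,None,fx=15,fy=15,interpolation=cv2.INTER_CUBIC))
E
```

```text
t 11.93 tcp_fix [80.1 -0.2 60.2] delta cm [-12.39   0.11 -10.8 ] turn -0.0 F_fix [-1.66  5.67 12.2 ] open 0.0297 q6 -0.0
```

View pics/side16y.png

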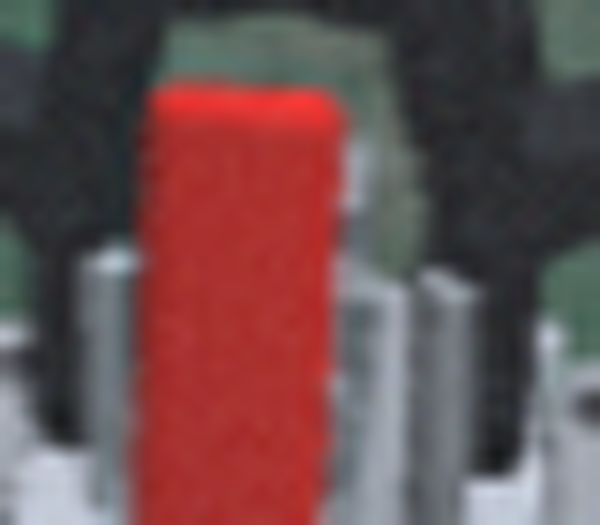

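>>> jog_arm:
  deltas:
    - [[0,0,-0.1],0,2.4]
    - [[0,0,0],0,3.5]
    - [[0,0,0],0,4.5]
    - [[0,0,0],0,4.8]

```text
clock: 12.48
tool_pos: [0.5795, -0.0931, 0.061]
eef_rot: [2.462, 1.937, 0.017]
force: [0.4, -0.0, 0.6]
opening: 0.0478
```

```bash
python3 snap.py 17 side;  python3 - <<'E'
import cv2
a=cv2.imread("pics/side17.png")[205:240,325:365]; cv2.imwrite("pics/side17y.png",cv2.resize(a,None,fx=15,fy=15,interpolation=cv2.INTER_CUBIC))
E
```

```text
t 12.47 tcp_fix [80.9 -1.3 61. ] delta cm [-12.46   0.04 -10.74] turn -0.1 F_fix [ 0.07 -0.43  0.58] open 0.0478 q6 -0.0
```

View pics/side17z.png

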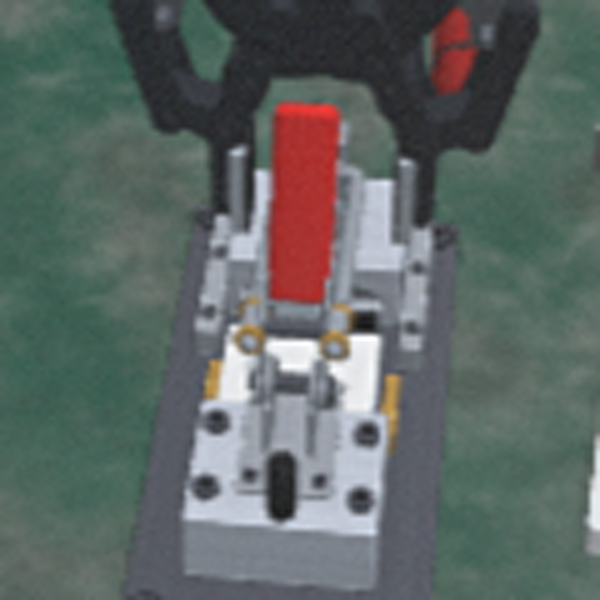

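View pics/side17y.png

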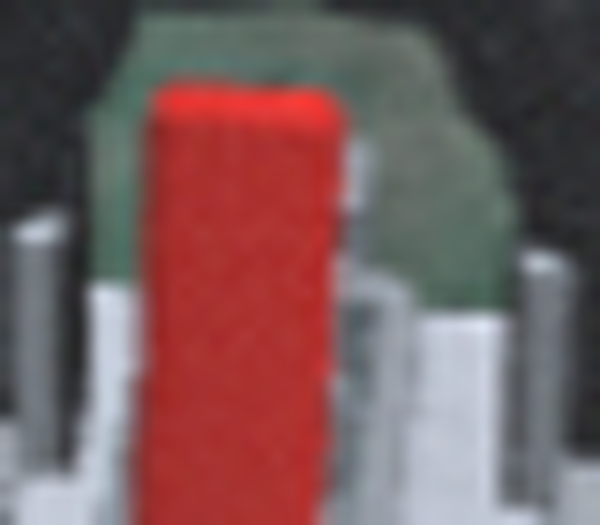

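>>> jog_arm:
  deltas:
    - [[0,0,-0.5],0,5]
    - [[0,0,-2],0,5]
    - [[0,0,-4],0,5]
    - [[0,0,-4],0,4]
    - [[0.5,0,-3],0,1.5]
    - [[0.5,0,0],0,0]
    - [[0,0,0],0,0]

```text
clock: 13.4
tool_pos: [0.5811, -0.0833, 0.2064]
eef_rot: [2.459, 1.934, 0.023]
force: [0.8, -0.2, -0.9]
opening: -0.0001
```

```bash
python3 snap.py 18 side top
```

```text
t 13.40 tcp_fix [ 90.8  -0.5 206.4] delta cm [-13.49  -0.09   3.79] turn -0.1 F_fix [-0.01 -0.79 -0.92] open -0.0001 q6 0.02
```

View pics/side18z.png

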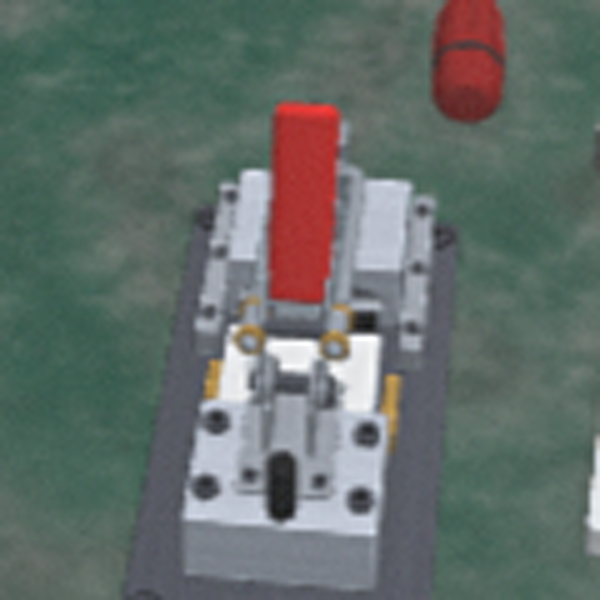

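View pics/top18z.png

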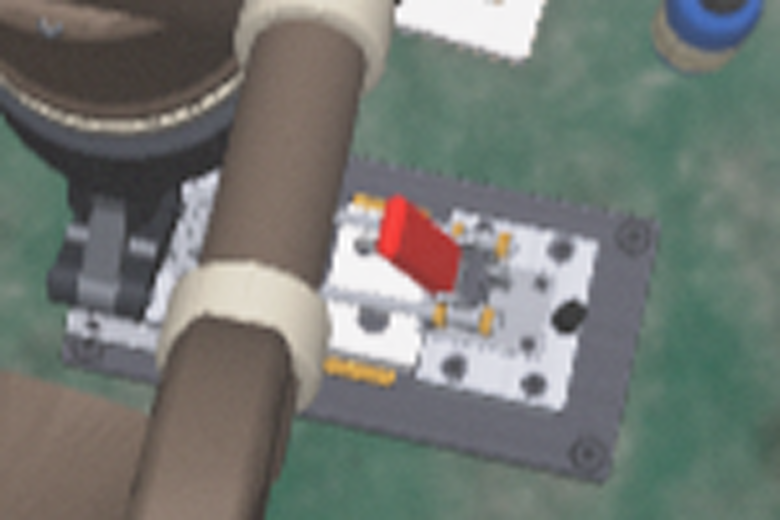

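Run:
```python
from h import *
f=lambda P:((proj("side",wd(np.array(P)/1000))-[325,205])*15).round(0)
for z in (66,68,70,72,74): print(z,[f((88,-10,z+3)),f((91,-10,z)),f((85,-10,z)),f((88,-10,z))])
a=cv2.imread("pics/side18.png")[205:240,325:365]; cv2.imwrite("pics/side18y.png",cv2.resize(a,None,fx=15,fy=15,interpolation=cv2.INTER_NEAREST))
g=cv2.cvtColor(cv2.imread("pics/side18.png"),cv2.COLOR_BGR2GRAY); print(g[212:232,346:356])
```

```text
66 [array([377., 281.]), array([379., 284.]), array([374., 319.]), array([377., 301.])]
68 [array([378., 268.]), array([379., 271.]), array([375., 305.]), array([377., 288.])]
70 [array([378., 254.]), array([380., 257.]), array([375., 292.]), array([378., 274.])]
72 [array([379., 240.]), array([380., 244.]), array([376., 278.]), array([378., 261.])]
74 [array([379., 227.]), array([381., 230.]), array([377., 265.]), array([379., 247.])]
[[109 102 105 101 108 106 106 105 107 109]
 [ 90  98 109 107 106 111 110 107 113 114]
 [ 87  97 131 128 113 113 108 107 107 114]
 [ 84 101 151 140 118 113 111 104 108 110]
 [ 88 100 150 134 114 108 109 106 106 105]
 [ 88 104 153 125 100 102 104 105 105 106]
 [ 87 115 153 122 101 101 105 105 106 101]
 [ 87  90 108  98  98 103 108 107 103 105]
 [ 85  82 101 103 100 103 102 103 103 103]
 [ 88  94 107 103  96 100  99 101  99 100]
 [ 92 129 132 112 102  95  99 102 101 104]
 [ 90 130 141 144 142 123 107  98  99  96]
 [ 92 131 145 150 161 160 128  97  95  90]
 [ 88 109 103 109 137 158 138 119 113 102]
 [ 84 104  94 104 135 157 155 181 197 196]
 [ 90 105  99 119 146 160 162 190 199 198]
 [ 89 105 104 118 148 158 158 185 196 196]
 [ 98 112  99 109 147 159 149 183 198 199]
 [101 136 117 117 150 161 156 183 196 198]
 [ 93 123 122 126 154 160 167 190 198 196]]
```

View pics/side18y.png

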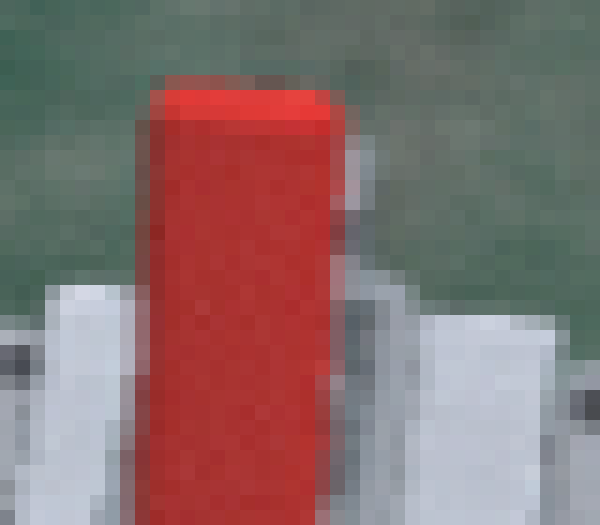

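>>> jog_arm:
  deltas:
    - [[-1.5,0,2],0,0]
    - [[-1.5,0,2.5],0,0]
    - [[0,0,2],0,0]
    - [[0,0,0],0,0]

```text
clock: 14.0
tool_pos: [0.5712, -0.1131, 0.1335]
eef_rot: [2.466, 1.939, 0.013]
force: [0.1, -0.2, 0.8]
opening: 0.0
```

```bash
python3 snap.py 19
```

```text
t 14.00 tcp_fix [ 59.6   2.2 133.5] delta cm [-10.34   0.27  -3.49] turn -0.1 F_fix [-0.17 -0.15  0.77] open 0.0 q6 -0.04
```

>>> jog_arm:
  deltas:
    - [[-0.5,0.2,-0.3],0,0]
    - [[-0.5,0,-0.2],0,0]
    - [[-0.5,0,0],0,0]
    - [[-0.4,0,0],0,0]

```text
clock: 14.5
tool_pos: [0.5698, -0.1334, 0.1406]
eef_rot: [2.463, 1.939, 0.015]
force: [-0.1, -0.1, -0.5]
opening: -0.0001
```

```bash
python3 snap.py 20
```

```text
t 14.50 tcp_fix [ 39.4  -1.3 140.6] delta cm [-8.34 -0.08 -2.77] turn -0.1 F_fix [-0.12  0.03 -0.47] open -0.0001 q6 -0.07
```

Now push slowly in −x.

>>> jog_arm:
  deltas:
    - [[-0.3,-0.1,0],0,0]
    - [[-0.3,0,0],0,0]
    - [[-0.3,0,0],0,0]
    - [[-0.3,0,0],0,0]

```text
clock: 15.0
tool_pos: [0.5667, -0.145, 0.1418]
eef_rot: [2.463, 1.938, 0.019]
force: [0.4, 2.7, 3.1]
opening: 0.0001
```

```bash
python3 snap.py 21 side
```

```text
t 15.00 tcp_fix [ 27.5  -0.9 141.8] delta cm [-7.14 -0.04 -2.65] turn -0.1 F_fix [2.71 0.2  3.1 ] open 0.0001 q6 -0.09
```

View pics/side21z.png

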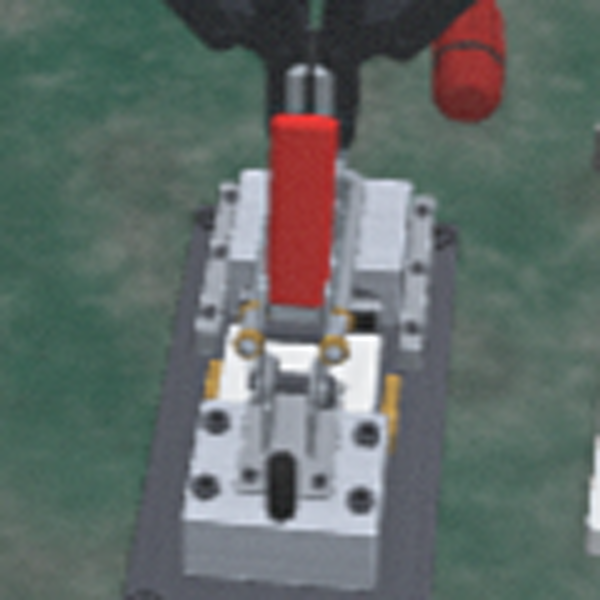

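>>> jog_arm:
  deltas:
    - [[-0.4,0,0],0,0]
    - [[-0.4,0,0],0,0]
    - [[-0.4,0,0],0,0]
    - [[-0.4,0,0],0,0]

```text
clock: 15.55
tool_pos: [0.5648, -0.1531, 0.1443]
eef_rot: [-2.471, -1.936, -0.038]
force: [0.8, 7.9, 4.5]
opening: 0.0001
```

```bash
python3 snap.py 22 side
```

```text
t 15.55 tcp_fix [ 19.1  -1.  144.3] delta cm [-6.26 -0.03 -2.5 ] turn -0.3 F_fix [7.83 1.08 4.54] open 0.0001 q6 -0.12
```

View pics/side22z.png

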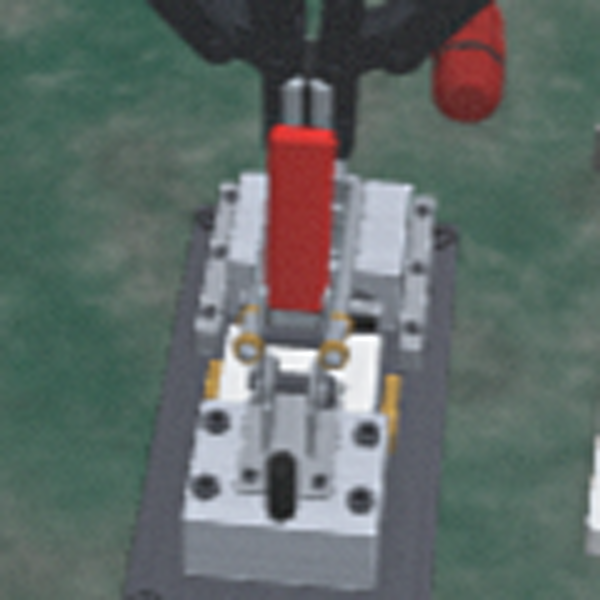

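>>> jog_arm:
  deltas:
    - [[-0.5,0,0.1],0,0]
    - [[-0.6,0,0.1],0,0]
    - [[-0.6,0,0.1],0,0]
    - [[-0.6,0,0.1],0,0]

```text
clock: 16.1
tool_pos: [0.5622, -0.1687, 0.1435]
eef_rot: [-2.466, -1.93, -0.056]
force: [-0.3, 6.0, 5.3]
opening: -0.0001
```

```bash
python3 snap.py 23 side
```

```text
t 16.10 tcp_fix [  3.4  -2.1 143.5] delta cm [-4.65 -0.14 -2.62] turn -0.4 F_fix [5.8  1.73 5.34] open -0.0001 q6 -0.17
```

View pics/side23z.png

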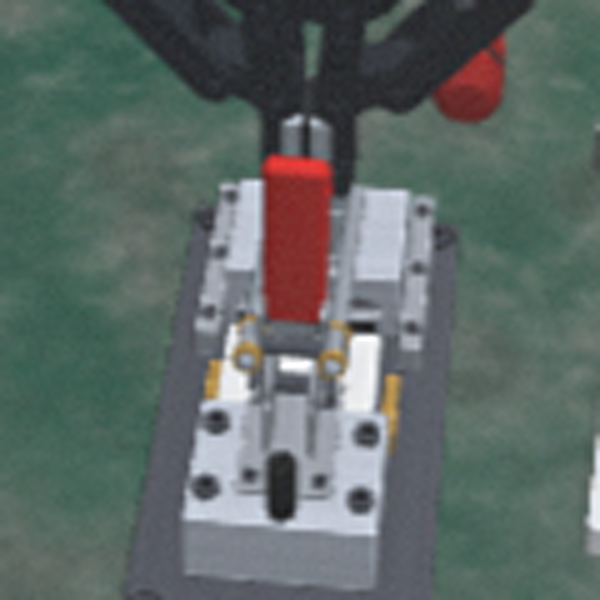

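>>> jog_arm:
  deltas:
    - [[-0.6,-0.1,0.05],0,0]
    - [[-0.6,-0.1,0.1],0,0]
    - [[-0.6,0,0.1],0,0]
    - [[-0.6,0,0.15],0,0]
    - [[-0.6,0,0.15],0,0]

```text
clock: 16.77
tool_pos: [0.5573, -0.1893, 0.1417]
eef_rot: [-2.462, -1.921, -0.082]
force: [-0.0, 5.9, 5.1]
opening: 0.0001
```

```bash
python3 snap.py 24 side
```

```text
t 16.77 tcp_fix [-17.8  -2.1 141.7] delta cm [-2.48 -0.14 -2.76] turn -0.6 F_fix [5.76 1.41 5.12] open 0.0001 q6 -0.22
```

View pics/side24z.png

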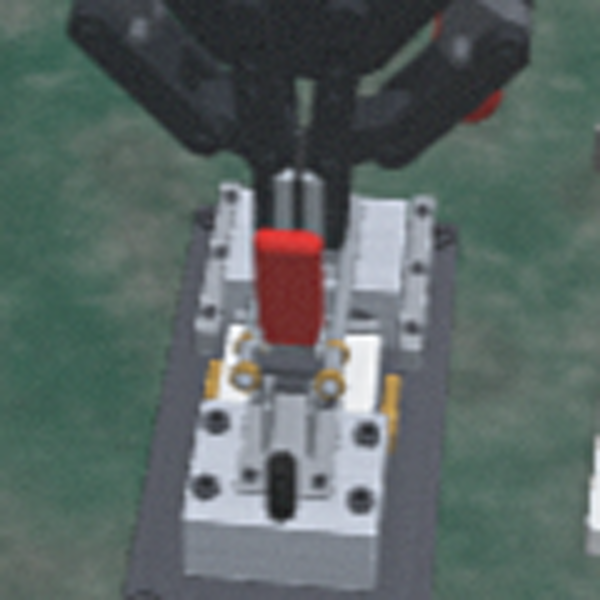

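>>> jog_arm:
  deltas:
    - [[-0.6,-0.1,0.2],0,0]
    - [[-0.6,-0.1,0.3],0,0]
    - [[-0.5,0,0.35],0,0]
    - [[-0.5,0,0.4],0,0]

```text
clock: 17.32
tool_pos: [0.553, -0.2083, 0.1328]
eef_rot: [-2.462, -1.92, -0.092]
force: [-2.7, 3.4, 9.5]
opening: -0.0001
```

```bash
python3 snap.py 25 side; python3 -c "
from h import *
print(st()[1].round(3))"
```

```text
t 17.32 tcp_fix [-37.3  -2.4 132.8] delta cm [-0.47 -0.15 -3.55] turn -0.6 F_fix [2.62 3.44 9.5 ] open -0.0001 q6 -0.26
[[ 0.243  0.969  0.035]
 [ 0.968 -0.244  0.049]
 [ 0.057  0.022 -0.998]]
```

View pics/side25z.png

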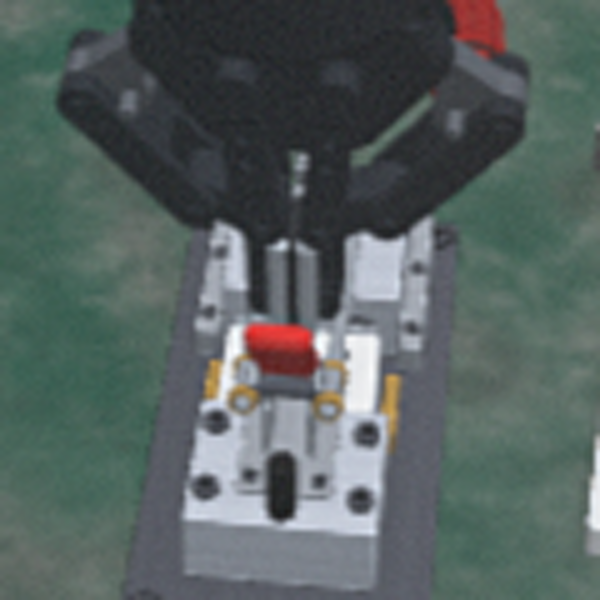

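>>> jog_arm:
  deltas:
    - [[-0.5,-0.1,0.5],0,0]
    - [[-0.5,-0.1,0.5],0,0]
    - [[-0.4,0,0.55],0,0]

```text
clock: 17.75
tool_pos: [0.5498, -0.2217, 0.121]
eef_rot: [-2.464, -1.922, -0.095]
force: [-3.0, 2.8, 9.1]
opening: 0.0001
```

```bash
python3 snap.py 26
```

```text
t 17.75 tcp_fix [-51.1  -2.4 121. ] delta cm [ 0.98 -0.12 -4.66] turn -0.5 F_fix [2.01 3.57 9.1 ] open 0.0001 q6 -0.29
```

>>> jog_arm:
  deltas:
    - [[-0.4,0,0.6],0,0]
    - [[-0.35,0,0.6],0,0]
    - [[-0.3,0,0.6],0,0]

```text
clock: 18.12
tool_pos: [0.5471, -0.2321, 0.104]
eef_rot: [-2.462, -1.923, -0.092]
force: [-0.6, 1.9, 2.7]
opening: 0.0002
```

```bash
python3 snap.py 27 side
```

```text
t 18.12 tcp_fix [-61.8  -2.2 104. ] delta cm [ 2.13 -0.08 -6.29] turn -0.5 F_fix [1.76 1.03 2.69] open 0.0002 q6 -0.31
```

View pics/side27z.png

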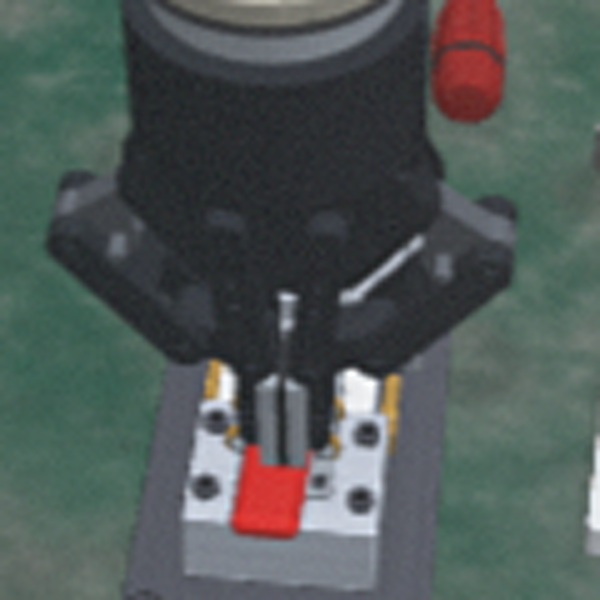

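>>> jog_arm:
  deltas:
    - [[-0.1,0,0.4],0,0]
    - [[-0.1,0,0.4],0,0]

```text
clock: 18.42
tool_pos: [0.5464, -0.2347, 0.094]
eef_rot: [-2.463, -1.924, -0.09]
force: [0.5, -0.4, 0.4]
opening: 0.0004
```

```bash
python3 snap.py 28
```

```text
t 18.43 tcp_fix [-64.5  -2.1  94. ] delta cm [ 2.45 -0.06 -7.28] turn -0.5 F_fix [-0.3  -0.62  0.38] open 0.0004 q6 -0.31
```

>>> jog_arm:
  deltas:
    - [[0,0,0.25],0,0]
    - [[0,0,0.2],0,0]
    - [[0,0,0.15],0,0]

```text
clock: 18.8
tool_pos: [0.5461, -0.2343, 0.0871]
eef_rot: [-2.461, -1.924, -0.088]
force: [-3.3, 0.9, 9.0]
opening: 0.0001
```

```bash
python3 snap.py 29
```

```text
t 18.80 tcp_fix [-64.1  -1.7  87.1] delta cm [ 2.45 -0.02 -7.97] turn -0.4 F_fix [0.07 3.45 9.02] open 0.0001 q6 -0.31
```

>>> jog_arm:
  deltas:
    - [[0,0,-0.5],0,0]
    - [[0,0,-3],0,0]
    - [[0,0,-5],0,0]
    - [[0,0,-5],0,0]
    - [[0,0,-3],0,0]
    - [[-5,0,0],0,0]
    - [[-5,0,0],0,0]
    - [[-5,0,0],0,0]
    - [[-3,0,0],0,0]
    - [[0,0,0],0,0]

```text
clock: 20.05
tool_pos: [0.4978, -0.4213, 0.2507]
eef_rot: [-2.463, -1.932, -0.092]
force: [0.2, 0.6, -1.0]
opening: 0.0002
```

```bash
python3 snap.py 30 side top
```

```text
t 20.05 tcp_fix [-257.3    1.6  250.7] delta cm [20.88 -0.2   9.36] turn -0.2 F_fix [ 0.64 -0.08 -0.99] open 0.0002 q6 -0.58
```

View pics/side30z.png

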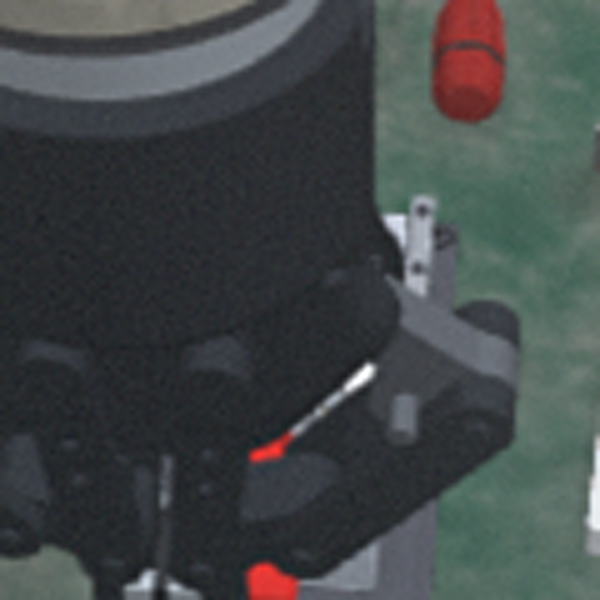

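View pics/top30z.png

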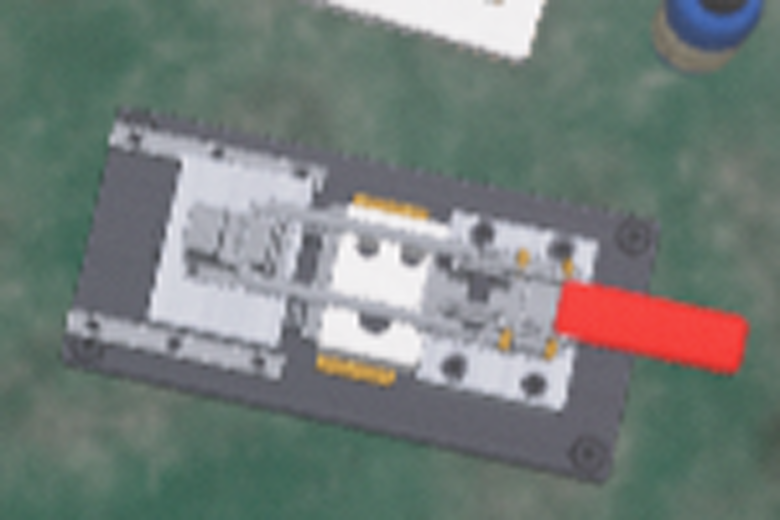

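Run:
```python
from h import *
Z=lambda u,v:(270+u/5.2,180+v/5.2)
print("handle end",(fx(onz("top",*Z(742,343),.072))*1000).round(1))
print("bar?",(fx(onz("top",*Z(240,240),.066))*1000).round(1))
print("block corners",[(fx(onz("top",*Z(*q),.040))*1000).round(1) for q in [(345,205),(440,240),(320,345),(418,370)]])
s=ctrl.observe(); print(s['force'].round(1),s['clock'])
print(ctrl.sign_off())
```

```text
handle end [-100.7   -1.    72. ]
bar? [70.1 -0.5 66. ]
block corners [array([ 38.3, -24.8,  40. ]), array([  3.5, -19.7,  40. ]), array([36.4, 25.2, 40. ]), array([ 1.5, 26.5, 40. ])]
[-0.6  0.2  0.4] 20.15
the job is handed in; nothing more can be done
None
```

The block looks clamped and the job is handed in, at 20.2 s of the 58 s allowed. `sign_off` reports no verdict, and I had no direct reading of the clamp force or the lever angle.

**What I did:** I pinched the loop near its bar and swung it over. I lowered the bar into the slot with the lever at about 1.9 rad. Then I let go, pressed the handle down with the closed fingers until it went over centre, and backed the arm away.

**Forces:** I read the wrist force only between moves.
- **Seating the bar:** about 12 N when it bottomed in the slot, against the 18 N limit.
- **Swinging the lever:** about 10 N at most, against the 30 N limit.

**Last checks:**
- **Lever:** the push force dropped to zero before I reached flat. A light touch then met the handle 73 mm above the bench, exactly where it should be when flat. In the top picture its end is at fixture x of about -101 mm; flat is -104 mm.
- **Loop bar:** in the top picture it is still in the keeper, at about x = 70 mm. I could not measure its final height, because the arm blocked the side view. Before pressing the lever, the side view put it about 67 mm up.
- **Block:** in the top picture it lies square between the fixed jaw and the pad, at x of about 2 to 37 mm.

**What disagreed:** the side camera and the arm differed by about 3 mm in height. It also turned out that the rods were held about 5 mm above the tool point, which I had not allowed for at first. I allowed for both while lowering the bar into the slot.

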